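# Tip a power module out of its carrier and fit it in the case

### The job

Press down the end of the long power module that lies flush in the grey carrier tray, over the tray's well (the end nearer the robot), so that its other end tips up and stays up; grip it there, lift it out and lay it flat, metal face up, on the rubber pad and let go. Then take it again across its middle, carry it to the open metal case and lower it, still gripped, lengthwise between the four corner brackets so that it lies flat on the two cross bars, and let go. Leave the other loose things where they are.

Things in the scene. Friction and masses are not known exactly. Their poses are not given: they have to be found in the camera images.
- module_center (a point): centre (half-way up) of the long power module: flat black brick with a plain aluminium top face, 117 mm (its x) x 61 mm (its y) x 12.7 mm (its z, out of the metal face), about 0.26 kg, loose. It starts flush in the tray's pocket.
- tray_pocket (a point): middle of the mouth of the pocket (63 mm wide, from x = -63 to +59.5 mm), level with the top of the grey plastic carrier tray (fixed, 190 x 110 mm, 54 mm tall; x along its length, away from the robot, y across, z up). Under the module's +x half is a shelf 12.7 mm below the mouth, ending in an edge across the pocket at x = -2 mm; under its -x half is an open well.
- tray_well (a point): point 42 mm from the pocket's centre towards -x (nearer the robot), level with the tray's top, over the well, which is 49 mm deep with an end wall sloping inward below. Pressed down here lightly, by about 20 mm, the module rocks over the shelf edge until it stops, at about 36 degrees, and stays leaning there by itself, the underside of its +x end about 23 mm above the tray's top.
- pad_top (a point): centre of the top face of the dark rubber pad, 170 x 170 x 3 mm, fixed on the bench; x and y along its sides, z up; its top is 3 mm above the bench
- case_bay (a point): middle of the bay in the far half of the open metal case, level with the top of its two steel cross bars, 12 mm above the bench; the module lies on them centred here, its length along this x (either end foremost). Four L-shaped corner brackets, 10 mm higher than the bars, leave 4 mm on every side of the module; the middles of its long sides are free for fingers.
- case: open aluminium case, fixed, outside 280 mm along x (away from the robot), 150 mm across y, walls 2 mm thick and 48 mm tall; origin at the centre of its underside. The case's floor is 3 mm above the bench; 42 mm lie between the seated module and each side wall. A transformer and capacitors, up to 42 mm above the bench, fill the half nearer the robot.
- short_module: short black power module, 61 x 58 x 13 mm, lying on the bench; bystander, origin at its underside
- spool: metal reel of solder, 58 mm across, 50 mm tall, standing upright; bystander, origin at its underside
- screwdriver: screwdriver 170 mm long lying on the bench; bystander, origin at its underside
- flux: amber jar with black cap, 52 mm across, 50 mm tall; bystander, origin at its underside
- heatsink: dark finned heat sink, 80 x 50 x 28 mm, lying fins up; bystander, origin at its underside
- capacitor: black can capacitor, 35 mm across, 55 mm tall, standing; bystander, origin at its underside
Things that resemble listed ones, but are neither listed nor needed, are in the scene too. What is shaped like the part that bears module_center but green or purple is not meant. Leave any blue or yellow look-alike of the part that bears tray_pocket alone.

How it is judged:
On the way, in this order (a step that is already met when the one before it is completed fails the run):
1. the module's end is pressed into the well, so that it leans at more than 23 degrees in the pocket by itself, not touched, its other end up (angle between module_center's own z axis and vertical above 0.4 rad and distance between module_center and tray_pocket below 0.03 m and z of module_center in the frame of tray_pocket below 0.012 m and contact force between the fingers and module below 0.1 N), for 0.2 s.
2. it is gripped and lifted out of the tray, its centre more than 40 mm above the tray's top (contact force between the fingers and module above 1 N and z of module_center in the frame of tray_pocket above 0.04 m), for 0.1 s.
3. it lies flat on the rubber pad, metal face up, let go, its centre within 60 mm of the pad's centre (angle between module_center's own z axis and vertical below 0.08 rad and horizontal distance between module_center and pad_top below 0.06 m and z of module_center in the frame of pad_top below 0.009 m and contact force between the fingers and module below 0.1 N and linear speed of module below 0.02 m/s), for 0.2 s.
4. it is gripped across its middle (within 30 mm of its centre along it) and lifted at least 25 mm off the pad (contact force between the fingers and module above 1 N and horizontal distance between the grasp point and module_center below 0.03 m and z of module_center in the frame of pad_top above 0.0315 m), for 0.1 s.
5. it is lowered into the bay, not dropped: still gripped when its underside is within 6 mm of the cross bars (contact force between the fingers and module above 0.5 N and horizontal distance between module_center and case_bay below 0.01 m and z of module_center in the frame of case_bay below 0.01235 m), for 0.05 s.
At the end, for the whole second after the job is handed in: the module lies flat (within 3 degrees), metal face up, on the two cross bars between the four brackets: centre within 8 mm of the bay's middle, its height within about 3 mm of seated, lengthwise within 7 degrees of the bay's length, at rest and let go (horizontal distance between module_center and case_bay below 0.008 m and z of module_center in the frame of case_bay between 0.003 and 0.009 m and angle between module_center's own z axis and vertical below 0.05 rad and angle between the x axis of module_center and the x axis of case_bay, either way round below 0.12 rad and linear speed of module below 0.02 m/s and contact force between the fingers and module below 0.1 N); the robot touches nothing.
It fails at once if any other loose thing is moved more than 30 mm (distance of any of short_module, spool, screwdriver, flux, heatsink, capacitor from where it was at the start of the episode above 0.03 m).
It also fails if it takes over 64 s, if anything falls off the work surface, if the arm or the gripper's body presses on something with over 40 N, if the wrist force passes 120 N, or if a joint passes its speed limit or range.

### The arm

A 7-joint arm with a two-finger parallel gripper is mounted at the origin on the work surface. World frame = base frame: x ahead of the robot, y to its left, z up, the work surface at z = 0. Lengths are in m, angles in rad, forces in N, time in s.
With the tool pointing down it reaches from about 0.425 to 1.025 m from the base axis. Payload 9.4 kg.
Tool frame: the origin (TCP) lies midway between the tips of the shut fingers; the grasp point (between the pads) lies 19 mm behind it (bot.grasp_offset is the z of the grasp point in the tool frame, in m); z points along the fingers, y is the line along which they close (so a half turn about z gives the same grasp; the last joint's range is limited). The gripper opens to 85 mm and grips with 20 to 120 N. Pads are 22 mm wide; open, the fingers measure 114 mm over their backs; the gripper's body (76 mm by 85 mm) begins 54 mm behind the grasp point. The pads swing forward as they close: fully open they stand 13 mm farther back than shut.
Start: joints at [-1.383, 0.599, -0.003, 1.599, 0.002, 0.943, -0.08], TCP at [0.19, 0.7, 0.231] pointing down, gripper open.
Joint ranges: [-2.57, 2.57], [-0.35, 1.97], [-1.29, 1.29], [0.11, 2.56], [-1.05, 4.19], [0.11, 1.86], [-2.63, 2.63]. Speed limits (rad/s): [2.22, 2.22, 3.01, 3.01, 3.14, 3.14, 3.14].

### API

Orientations are given as a rotation vector (axis times angle).
In Python, from workcell import bot gives the robot as it stands. The module is installed in compiled form; this text tells all that it offers.
- The arm moves only by the tool apply_moves, never from a script. Its argument "motion" is a list of rows, each an object of numbers: "dx", "dy", "dz": the shift along the tool's x, y, z in mm; "rx", "ry", "rz": the turn, a rotation vector about the tool's x, y, z in rad. A call has 1 to 8 rows; each row shifts and turns the commanded pose from where the row before left it, along the tool's axes as they then stand; what a row does not reach is not made up. A row lasts 1/12 s, in which the tool goes at most 41.7 mm and 7.16 degrees, less where a joint would pass 70% of its speed; a pose out of reach is approached as far as the arm can. A call with a gripper value outside its range is refused whole. "jaw" is the opening, from -1 (shut) to 1 (fully open), set as the call begins (left out, the last holds). The fingers move at their own pace and stop on an object; the grip force is fixed at half the most. Time passes only in rows, so rows that do not move let the fingers close. It gives the time, the measured TCP pose, the force, the opening and the grip force at its end, in the units of the state.
- bot.state(): the state, without advancing time (a new reading comes with each control period).
- bot.snapshot(name): name is "scene" or "top" or "wrist"; returns the picture (400x640x3 uint8, blue, green, red); there is no depth.
- bot.get_calibration(name): a dict with "fx", "fy", "cx", "cy" (pixels), "distortion" ([k1, k2, p1, p2, k3] as OpenCV has them; the pictures are not rectified), "origin" and "rotation" of the camera in the world; the wrist camera has in their place "tool_from_camera" (4x4, takes a point from camera to tool coordinates, whose origin is the TCP and whose axes are the flange's). Camera axes: x right, y down, z forward; pixel columns grow to the right and rows downward; lengths in m; the calibration is good to about 2 mm. A picture is of the moment at which its call begins: read the wrist's pose just before it. get_calibration takes no time and is no camera call.
- bot.hand_in(): hands the job in; it is judged then, once.
The state is a dict: "time_s": time; "joint_positions": joint angles; "joint_vel": joint speeds; "joint_torque": joint torques, N m; "eef_pos": TCP position; "tcp_rot": TCP orientation; "force": force on the tool from outside, world axes, zero at the start; "torque": the same for the moment, N m; "gripper_width": finger opening in m; "gripper_force": force on a finger pad.
Only numpy, scipy, OpenCV 4.12 (cv2) and the standard library are available. Lean on these libraries where they do the work, as an engineer would, in place of code of your own. Each camera call takes 0.05 s, during which the arm holds its last target. There are 200 camera calls.

## Working session

There is one attempt and no reset: what is moved stays moved. The work goes in short steps, Python scripts to look and compute and a tool call to move; the robot and the scene stay as the last step left them, time stands still between calls to the robot, and variables do not carry over. Pictures are saved under pics/ and viewed, at most 10 in all, crops included, and the job is handed in when it is done.

Besides the shell and the picture viewer there is one more tool, called after ">>>" by a JSON object that holds its "name" and its "arguments". apply_moves: Moves the arm, as the interface text tells. Its arguments: {"type":"object","properties":{"motion":{"type":"array","items":{"type":"object","properties":{"dx":{"type":"number"},"dy":{"type":"number"},"dz":{"type":"number"},"rx":{"type":"number"},"ry":{"type":"number"},"rz":{"type":"number"}}}},"jaw":{"type":"number"}},"required":["motion"]}

```bash
mkdir -p pics; cat > h.py <<'E'
import numpy as np, cv2
from workcell import bot
from scipy.spatial.transform import Rotation as R
def cam(n):
    c=bot.get_calibration(n); K=np.array([[c['fx'],0,c['cx']],[0,c['fy'],c['cy']],[0,0,1.]]); d=np.array(c['distortion'],float)
    if 'origin' in c: return K,d,np.array(c['origin']),np.array(c['rotation']).reshape(3,3)if np.size(c['rotation'])==9 else R.from_rotvec(c['rotation']).as_matrix()
    s=bot.state(); T=np.eye(4);T[:3,:3]=R.from_rotvec(s['tcp_rot']).as_matrix();T[:3,3]=s['eef_pos']
    T=T@np.array(c['tool_from_camera']); return K,d,T[:3,3],T[:3,:3]
def px2w(C,uv,z):
    K,d,o,r=C; p=cv2.undistortPoints(np.array(uv,float).reshape(-1,1,2),K,d).reshape(-1,2)
    v=np.c_[p,np.ones(len(p))]@r.T; return o+v*((z-o[2])/v[:,2])[:,None]
def w2px(C,P):
    K,d,o,r=C; return cv2.projectPoints((np.atleast_2d(P)-o)@r,np.zeros(3),np.zeros(3),K,d)[0].reshape(-1,2)
E
python3 - <<'E'
from h import *
a=bot.snapshot('top');b=bot.snapshot('scene');cv2.imwrite('pics/top.png',a);cv2.imwrite('pics/scene.png',b)
for n in('top','scene'):
    C=cam(n);print(C[2],C[3].round(3).tolist(),C[0][0,0])
print(bot.state())
E
```

```text
[0.18088514 0.11398128 1.56766444] [[-0.005, -0.983, 0.183], [-1.0, 0.001, -0.019], [0.018, -0.183, -0.983]] 402.0872354644084
[1.05688369 0.74467678 0.86622849] [[-0.763, 0.43, -0.482], [0.646, 0.532, -0.548], [0.021, -0.73, -0.683]] 374.8523836114098
{'time_s': 0.1, 'joint_positions': array([-1.3827278 ,  0.60007646, -0.00258473,  1.60001942,  0.00179065,
        0.94293689, -0.07979548]), 'joint_vel': array([-0.00110452, -0.00148514,  0.00198294, -0.00327373, -0.00213418,
        0.0016763 , -0.00120653]), 'joint_torque': array([ 6.18890917e-03, -7.77987313e+01,  1.57065991e+00, -2.58622169e+01,
        1.26833265e-02,  5.49197663e-03, -1.35836398e-06]), 'eef_pos': array([0.18959736, 0.69933654, 0.23049097]), 'tcp_rot': array([-4.14529363e-01, -3.11403519e+00,  2.25429333e-03]), 'force': array([-0.01916071,  1.06561469, -0.90743709]), 'torque': array([-0.02020776, -0.00527548,  0.00837324]), 'gripper_force': 0.0, 'gripper_width': 0.08550526786928009}
```

View pics/top.png

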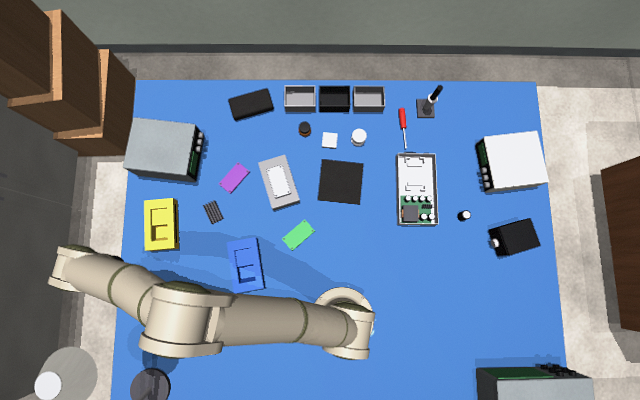

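View pics/scene.png

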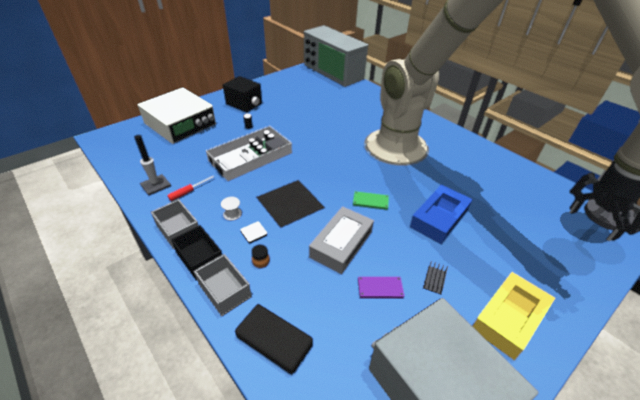

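The top view shows the grey tray with a bright module at (279,182), the pad at (341,181) and the case at (417,188). The blue (246,263) and yellow (161,224) trays and the green (298,234) and purple (235,177) modules are look-alikes. The grey tray fits the description, so I'll confirm it in an enlarged crop.

```bash
python3 - <<'E'
import cv2
a=cv2.imread('pics/top.png')
c1=cv2.resize(a[145:220,250:370],None,fx=6.6,fy=6.6,interpolation=cv2.INTER_CUBIC)[:, :800]
c2=cv2.resize(a[145:232,385:450],None,fx=6.6,fy=6.6,interpolation=cv2.INTER_CUBIC)
cv2.imwrite('pics/c1.png',c1);cv2.imwrite('pics/c2.png',c2);print(c1.shape,c2.shape)
E
```

```text
(495, 792, 3) (574, 429, 3)
```

View pics/c1.png

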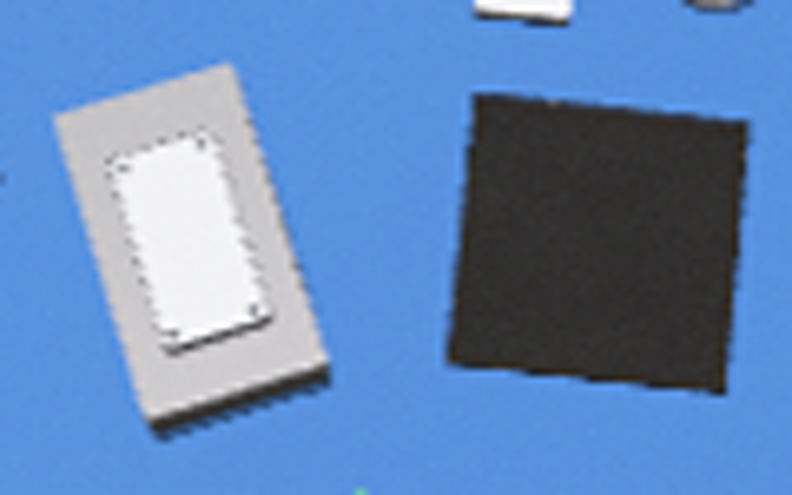

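View pics/c2.png

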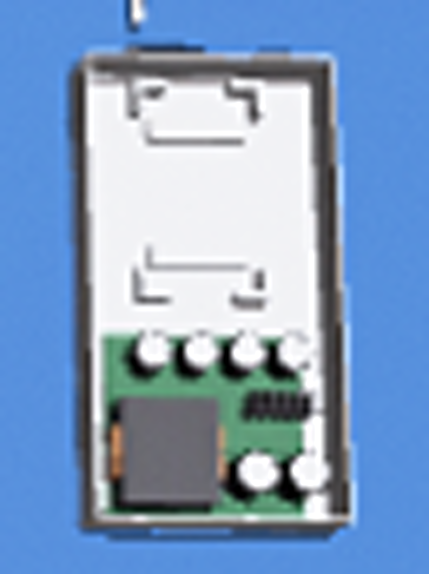

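The crops confirm that the grey tray holds an aluminium-faced module flush in its pocket, with the dark gap of the well showing at its lower end. Corner pixels:
- **Tray** (first crop): (55,117), (232,65), (328,366), (150,420).
- **Pad** (first crop): (473,94), (748,122), (726,393), (449,363).
- **Case rim** (second crop): (82,60), (333,60), (350,522), (83,525).

```bash
python3 - <<'E'
from h import *
C=cam('top')
def f(name,pts,x0,z):
    p=(np.array(pts,float)+.5)/6.6-.5+[x0,145]
    w=px2w(C,p,z)[:,:2]; a=(w[0]+w[1]-w[2]-w[3])/2; b=(w[0]-w[1]+w[3]-w[2])/2
    print(name,w.mean(0).round(4),'len',np.linalg.norm(a).round(4),np.linalg.norm(b).round(4),'yaw',np.arctan2(a[1],a[0]).round(4),(np.arctan2(b[1],b[0])-np.pi/2).round(4), w.round(3).tolist())
f('tray',[(55,117),(232,65),(328,366),(150,420)],250,.054)
f('mod',[(112,160),(208,135),(268,318),(170,345)],250,.054)
f('pad',[(473,94),(748,122),(726,393),(449,363)],250,.003)
f('case',[(82,60),(333,60),(350,522),(83,525)],385,.048)
f('brk',[(131,88),(256,88),(264,300),(137,300)],385,.022)
s=bot.state();print(R.from_rotvec(s['tcp_rot']).as_matrix().round(3))
print(bot.get_calibration('wrist'))
E
```

```text
tray [0.5161 0.2403] len 0.1894 0.1077 yaw 0.3119 0.2974 [[0.59, 0.321], [0.622, 0.218], [0.442, 0.16], [0.41, 0.262]]
mod [0.5169 0.2413] len 0.1156 0.0584 yaw 0.3159 0.2683 [[0.564, 0.287], [0.579, 0.231], [0.47, 0.195], [0.454, 0.252]]
pad [ 0.5264 -0.0017] len 0.1678 0.1677 yaw -0.0975 -0.1076 [[0.619, 0.074], [0.601, -0.094], [0.434, -0.076], [0.452, 0.089]]
case [ 0.4885 -0.2949] len 0.2782 0.1536 yaw -0.0303 0.005 [[0.627, -0.223], [0.628, -0.375], [0.35, -0.369], [0.349, -0.213]]
brk [ 0.552  -0.2955] len 0.1311 0.0765 yaw -0.0166 0.0005 [[0.617, -0.258], [0.618, -0.335], [0.486, -0.333], [0.486, -0.256]]
[[-0.965  0.262 -0.   ]
 [ 0.262  0.965 -0.001]
 [-0.    -0.001 -1.   ]]
{'fx': 355.97320891981724, 'fy': 355.97320891981724, 'cx': 315.0837286154988, 'cy': 202.02505732007955, 'distortion': array([-0.02067408,  0.        ,  0.        ,  0.        ,  0.        ]), 'tool_from_camera': array([[ 9.16003229e-04, -9.55623502e-01, -2.94589346e-01,
         7.57455315e-02],
       [ 9.99999578e-01,  8.55404226e-04,  3.34562203e-04,
        -8.81288201e-04],
       [-6.77225332e-05, -2.94589528e-01,  9.55623883e-01,
        -1.42859621e-01],
       [ 0.00000000e+00,  0.00000000e+00,  0.00000000e+00,
         1.00000000e+00]])}
```

```bash
cat >> h.py <<'E'
from scipy.optimize import least_squares
def tool(yaw,tilt=0):
    "tool x = -frame x (yaw), y=+frame y, z down; tilt>0 points z forward"
    r=np.array([[-1,0,0],[0,1,0],[0,0,-1.]])
    return R.from_euler('z',yaw).as_matrix()@R.from_euler('y',-tilt).as_matrix()@r
def plan(p,M,n,start=None):
    s=bot.state(); p0=np.array(s['eef_pos']);M0=R.from_rotvec(s['tcp_rot']).as_matrix()
    if start is not None:p0,M0=start
    def end(q):
        a,b=p0,M0; r=R.from_rotvec(q[3:]).as_matrix()
        for i in range(n): a=a+b@q[:3]; b=b@r
        return a,b
    def f(q):
        a,b=end(q); return np.r_[a-p,R.from_matrix(M.T@b).as_rotvec()]
    q0=np.r_[M0.T@(np.array(p)-p0)/n,R.from_matrix(M0.T@M).as_rotvec()/n]
    q=least_squares(f,q0).x
    print(n,'x mm',(q[:3]*1e3).round(2),'rot',q[3:].round(4),'|mm|',np.linalg.norm(q[:3]*1e3).round(1)); return p,M
E
python3 - <<'E'
from h import *
print(tool(.312).round(2).tolist())
plan([.476,.2276,.20],tool(.312),16)
E
```

```text
[[-0.95, -0.31, 0.0], [-0.31, 0.95, 0.0], [0.0, 0.0, -1.0]]
16 x mm [-17.98 -29.99   1.93] rot [-0.0001 -0.     -0.036 ] |mm| 35.0
```

>>> {"name": "apply_moves", "arguments": {"motion": [{"dx":-18,"dy":-30,"dz":2,"rz":-0.036},{"dx":-18,"dy":-30,"dz":2,"rz":-0.036},{"dx":-18,"dy":-30,"dz":2,"rz":-0.036},{"dx":-18,"dy":-30,"dz":2,"rz":-0.036},{"dx":-18,"dy":-30,"dz":2,"rz":-0.036},{"dx":-18,"dy":-30,"dz":2,"rz":-0.036},{"dx":-18,"dy":-30,"dz":2,"rz":-0.036},{"dx":-18,"dy":-30,"dz":2,"rz":-0.036}], "jaw": -1}}

```text
invalid input at $.motion[0]: expected keys dx, dy, dz, rx, ry, rz
```

>>> {"name": "apply_moves", "arguments": {"motion": [{"dx":-18,"dy":-30,"dz":2,"rz":-0.036},{"dx":-18,"dy":-30,"dz":2,"rz":-0.036},{"dx":-18,"dy":-30,"dz":2,"rz":-0.036},{"dx":-18,"dy":-30,"dz":2,"rz":-0.036},{"dx":-18,"dy":-30,"dz":2,"rz":-0.036},{"dx":-18,"dy":-30,"dz":2,"rz":-0.036},{"dx":-18,"dy":-30,"dz":2,"rz":-0.036},{"dx":-18,"dy":-30,"dz":2,"rz":-0.036}]}}

```text
invalid input at $.motion[0]: expected keys dx, dy, dz, rx, ry, rz
```

>>> {"name": "apply_moves", "arguments": {"motion": [{"dx":0},{"dx":0}]}}

```text
invalid input at $.motion[0]: expected keys dx, dy, dz, rx, ry, rz
```

```bash
python3 - <<'E'
from h import *
s=bot.state();print(s['eef_pos'],s['joint_positions'].round(2))
C=cam('wrist');a=bot.snapshot('wrist')
c,si=np.cos(.312),np.sin(.312)
q=[np.array([.516+x*c-y*si,.2405+x*si+y*c,.054]) for x,y in[(95,55),(95,-55),(-95,-55),(-95,55),(58.5,30.5),(58.5,-30.5),(-58.5,-30.5),(-58.5,30.5)] for x,y in[(x/1e3,y/1e3)]]
print(w2px(C,q).round(1).tolist())
cv2.imwrite('pics/w1.png',a)
E
```

```text
[0.18959736 0.69933654 0.23049097] [-1.38  0.6  -0.    1.6   0.    0.94 -0.08]
[[124.0, 527.6], [67.3, 553.6], [-38.8, 471.3], [18.2, 438.6], [92.1, 518.3], [60.5, 533.4], [-4.8, 481.9], [26.9, 464.6]]
```

View pics/w1.png

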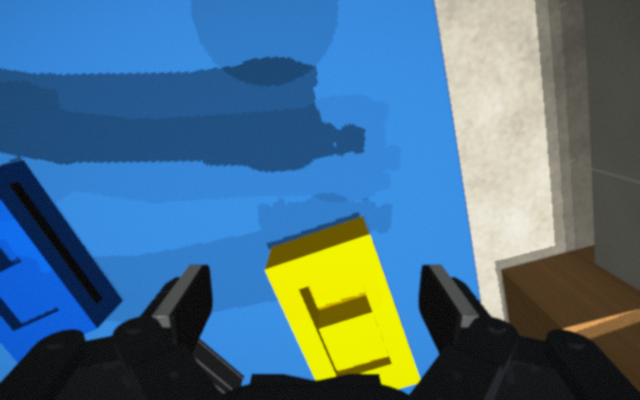

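The move was refused because every row needs all six keys. This wrist picture was taken from the start pose and shows the yellow tray at (340,300), which is a look-alike. I'll resend the move with full rows.

>>> {"name": "apply_moves", "arguments": {"motion": [{"dx":-18,"dy":-30,"dz":2,"rx":0,"ry":0,"rz":-0.036},{"dx":-18,"dy":-30,"dz":2,"rx":0,"ry":0,"rz":-0.036},{"dx":-18,"dy":-30,"dz":2,"rx":0,"ry":0,"rz":-0.036},{"dx":-18,"dy":-30,"dz":2,"rx":0,"ry":0,"rz":-0.036},{"dx":-18,"dy":-30,"dz":2,"rx":0,"ry":0,"rz":-0.036},{"dx":-18,"dy":-30,"dz":2,"rx":0,"ry":0,"rz":-0.036},{"dx":-18,"dy":-30,"dz":2,"rx":0,"ry":0,"rz":-0.036},{"dx":-18,"dy":-30,"dz":2,"rx":0,"ry":0,"rz":-0.036}], "jaw": -1}}

```text
time_s: 0.82
eef_pos: [0.299, 0.4412, 0.2152]
tcp_rot: [0.04, -3.141, 0.0]
force: [1.8, 0.2, 0.5]
gripper_width: -0.0001
gripper_force: 0.0
```

>>> {"name": "apply_moves", "arguments": {"motion": [{"dx":-18,"dy":-30,"dz":2,"rx":0,"ry":0,"rz":-0.036},{"dx":-18,"dy":-30,"dz":2,"rx":0,"ry":0,"rz":-0.036},{"dx":-18,"dy":-30,"dz":2,"rx":0,"ry":0,"rz":-0.036},{"dx":-18,"dy":-30,"dz":2,"rx":0,"ry":0,"rz":-0.036},{"dx":-18,"dy":-30,"dz":2,"rx":0,"ry":0,"rz":-0.036},{"dx":-18,"dy":-30,"dz":2,"rx":0,"ry":0,"rz":-0.036},{"dx":-18,"dy":-30,"dz":2,"rx":0,"ry":0,"rz":-0.036},{"dx":-18,"dy":-30,"dz":2,"rx":0,"ry":0,"rz":-0.036}]}}

```text
time_s: 1.48
eef_pos: [0.477, 0.2261, 0.1992]
tcp_rot: [0.49, -3.103, 0.0]
force: [0.2, 0.8, 0.1]
gripper_width: 0.0002
gripper_force: 0.0
```

>>> {"name": "apply_moves", "arguments": {"motion": [{"dx":0,"dy":0,"dz":0,"rx":0,"ry":0,"rz":0},{"dx":0,"dy":0,"dz":0,"rx":0,"ry":0,"rz":0}]}}

```text
time_s: 1.65
eef_pos: [0.4775, 0.2258, 0.199]
tcp_rot: [0.479, -3.105, 0.001]
force: [-0.3, -0.5, -0.1]
gripper_width: -0.0
gripper_force: 0.0
```

```bash
python3 - <<'E'
from h import *
s=bot.state();print(s['eef_pos'],s['joint_positions'].round(2))
C=cam('wrist');a=bot.snapshot('wrist')
c,si=np.cos(.312),np.sin(.312)
q=[np.array([.516+x*c-y*si,.2405+x*si+y*c,.054]) for x,y in[(95,55),(95,-55),(-95,-55),(-95,55),(58.5,30.5),(58.5,-30.5),(-58.5,-30.5),(-58.5,30.5)] for x,y in[(x/1e3,y/1e3)]]
print(w2px(C,q).round(1).tolist())
cv2.imwrite('pics/w2.png',a)
E
```

```text
[0.4774528  0.22580168 0.19895809] [-0.44  0.41 -0.15  2.07  0.1   0.66  1.23]
[[376.3, 326.0], [260.7, 326.5], [248.7, 122.3], [387.4, 121.7], [351.6, 292.5], [285.2, 292.7], [281.0, 167.5], [355.3, 167.1]]
```

View pics/w2.png

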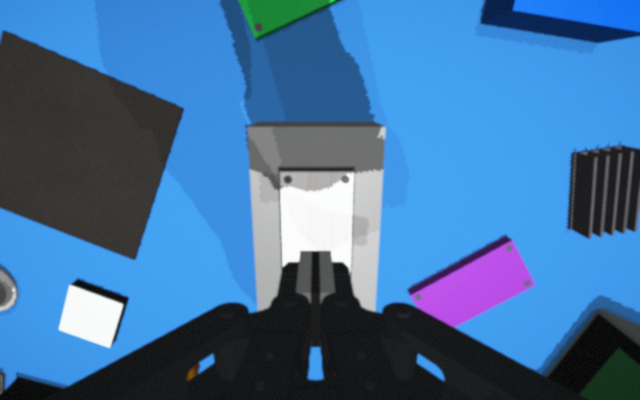

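The wrist view shows the tray's near corners at (247,126) and (385,125), about 2 mm from the prediction. The fingers are centred over the near end of the module. I refine the tray centre to about (0.518, 0.240) and press.

>>> {"name": "apply_moves", "arguments": {"motion": [{"dx":2,"dy":0,"dz":27,"rx":0,"ry":0,"rz":0},{"dx":0,"dy":0,"dz":27,"rx":0,"ry":0,"rz":0},{"dx":0,"dy":0,"dz":27,"rx":0,"ry":0,"rz":0},{"dx":0,"dy":0,"dz":27,"rx":0,"ry":0,"rz":0},{"dx":0,"dy":0,"dz":27,"rx":0,"ry":0,"rz":0},{"dx":0,"dy":0,"dz":5,"rx":0,"ry":0,"rz":0},{"dx":0,"dy":0,"dz":3,"rx":0,"ry":0,"rz":0},{"dx":0,"dy":0,"dz":3,"rx":0,"ry":0,"rz":0}]}}

```text
time_s: 2.37
eef_pos: [0.474, 0.2282, 0.0538]
tcp_rot: [-0.489, 3.103, 0.0]
force: [0.0, 0.2, 0.7]
gripper_width: -0.0001
gripper_force: 0.0
```

>>> {"name": "apply_moves", "arguments": {"motion": [{"dx":0,"dy":0,"dz":3,"rx":0,"ry":0,"rz":0},{"dx":0,"dy":0,"dz":3,"rx":0,"ry":0,"rz":0},{"dx":0,"dy":0,"dz":3,"rx":0,"ry":0,"rz":0},{"dx":0,"dy":0,"dz":3,"rx":0,"ry":0,"rz":0},{"dx":0,"dy":0,"dz":0,"rx":0,"ry":0,"rz":0}]}}

```text
time_s: 2.78
eef_pos: [0.4744, 0.2271, 0.0412]
tcp_rot: [-0.487, 3.104, 0.0]
force: [0.3, -0.4, 0.0]
gripper_width: -0.0001
gripper_force: 0.0
```

>>> {"name": "apply_moves", "arguments": {"motion": [{"dx":0,"dy":0,"dz":3,"rx":0,"ry":0,"rz":0},{"dx":0,"dy":0,"dz":2,"rx":0,"ry":0,"rz":0},{"dx":0,"dy":0,"dz":1,"rx":0,"ry":0,"rz":0},{"dx":0,"dy":0,"dz":0,"rx":0,"ry":0,"rz":0}]}}

```text
time_s: 3.12
eef_pos: [0.4743, 0.2271, 0.035]
tcp_rot: [0.487, -3.103, 0.0]
force: [-0.2, 0.5, 0.5]
gripper_width: 0.0002
gripper_force: 0.0
```

>>> {"name": "apply_moves", "arguments": {"motion": [{"dx":0,"dy":0,"dz":-10,"rx":0,"ry":0,"rz":0},{"dx":0,"dy":0,"dz":-30,"rx":0,"ry":0,"rz":0},{"dx":0,"dy":0,"dz":-35,"rx":0,"ry":0,"rz":0},{"dx":0,"dy":0,"dz":-35,"rx":0,"ry":0,"rz":0},{"dx":10,"dy":0,"dz":-30,"rx":0,"ry":0,"rz":0},{"dx":10,"dy":0,"dz":-20,"rx":0,"ry":0,"rz":0},{"dx":0,"dy":0,"dz":0,"rx":0,"ry":0,"rz":0},{"dx":0,"dy":0,"dz":0,"rx":0,"ry":0,"rz":0}], "jaw": 1}}

```text
time_s: 3.78
eef_pos: [0.4555, 0.2211, 0.1972]
tcp_rot: [-0.486, 3.101, 0.002]
force: [-0.0, 0.5, -0.4]
gripper_width: 0.0855
gripper_force: 0.0
```

```bash
python3 - <<'E'
from h import *
s=bot.state();print(s['eef_pos'],s['joint_positions'].round(2))
C=cam('wrist');a=bot.snapshot('wrist')
c,si=np.cos(.312),np.sin(.312)
def W(x,y,z): x/=1e3;y/=1e3; return [.518+x*c-y*si,.240+x*si+y*c,.054+z/1e3]
q=[W(-95,-55,0),W(-95,55,0),W(-63,-31.5,0),W(-63,31.5,0)]+[W(43.4-3.7,y,28.1+5.1) for y in(-30.5,30.5)]+[W(95,-55,0),W(95,55,0)]
print(w2px(C,q).round(1).tolist())
cv2.imwrite('pics/w3.png',a)
E
```

```text
[0.45553384 0.22110202 0.19716284] [-0.45  0.39 -0.15  2.12  0.1   0.63  1.21]
[[245.8, 152.0], [382.2, 152.0], [276.2, 190.2], [351.8, 190.2], [277.3, 320.1], [350.7, 320.1], [257.3, 347.7], [370.9, 347.7]]
```

View pics/w3.png

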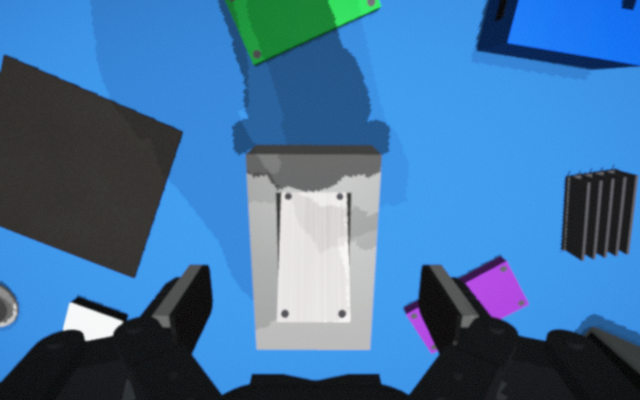

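The module now leans by itself. Its far end is at row 322, columns 277–351, within 2 px of the prediction for a 36° lean, and the tray edges match my pose to about 1 px. Next I plan the tilted grip.

```bash
cat >> h.py <<'E'
c_,s_=np.cos(.312),np.sin(.312)
def W(x,y,z): x/=1e3;y/=1e3; return np.array([.518+x*c_-y*s_,.240+x*s_+y*c_,.054+z/1e3])
E
python3 - <<'E'
from h import *
plan(W(-0.7,0,70),tool(.312,.628),8)
E
```

```text
8 x mm [-5.42 -0.14 11.04] rot [-0.     -0.0783 -0.0001] |mm| 12.3
```

>>> {"name": "apply_moves", "arguments": {"motion": [{"dx":-5.4,"dy":-0.1,"dz":11,"rx":0,"ry":-0.0785,"rz":0},{"dx":-5.4,"dy":-0.1,"dz":11,"rx":0,"ry":-0.0785,"rz":0},{"dx":-5.4,"dy":-0.1,"dz":11,"rx":0,"ry":-0.0785,"rz":0},{"dx":-5.4,"dy":-0.1,"dz":11,"rx":0,"ry":-0.0785,"rz":0},{"dx":-5.4,"dy":-0.1,"dz":11,"rx":0,"ry":-0.0785,"rz":0},{"dx":-5.4,"dy":-0.1,"dz":11,"rx":0,"ry":-0.0785,"rz":0},{"dx":-5.4,"dy":-0.1,"dz":11,"rx":0,"ry":-0.0785,"rz":0},{"dx":-5.4,"dy":-0.1,"dz":11,"rx":0,"ry":-0.0785,"rz":0}]}}

```text
time_s: 4.5
eef_pos: [0.4899, 0.2113, 0.1505]
tcp_rot: [-0.421, 2.773, -0.012]
force: [0.3, -1.1, -0.2]
gripper_width: 0.0854
gripper_force: 0.0
```

>>> {"name": "apply_moves", "arguments": {"motion": [{"dx":0,"dy":0,"dz":0,"rx":0,"ry":0,"rz":0},{"dx":0,"dy":0,"dz":0,"rx":0,"ry":0,"rz":0}]}}

```text
time_s: 4.67
eef_pos: [0.4896, 0.211, 0.1508]
tcp_rot: [-0.421, 2.774, -0.011]
force: [0.1, -1.0, 0.5]
gripper_width: 0.0858
gripper_force: 0.0
```

```bash
python3 - <<'E'
from h import *
s=bot.state();print(s['eef_pos'],W(-.7,0,70),s['joint_positions'].round(2))
plan(W(46.3,0,5.4),tool(.312,.628),8)
E
```

```text
[0.48963137 0.21100836 0.15076778] [0.51733379 0.23978513 0.124     ] [-0.6   0.43 -0.01  2.35  1.17  0.17  0.12]
8 x mm [-4.15  2.86 14.76] rot [-0.0075 -0.0372  0.001 ] |mm| 15.6
```

The wrist joint is near its lower limit at this tilt, so I'll use a smaller tilt of 0.35 rad.

```bash
python3 - <<'E'
from h import *
a=plan(W(17.4,0,68.8),tool(.312,.35),6)
plan(W(41.4,0,2.8),tool(.312,.35),5,a)
E
```

```text
6 x mm [-6.83  3.41  7.23] rot [-0.0101 -0.0033 -0.    ] |mm| 10.5
5 x mm [ 0.02 -0.   14.05] rot [0. 0. 0.] |mm| 14.0
```

>>> {"name": "apply_moves", "arguments": {"motion": [{"dx":-6.8,"dy":3.4,"dz":7.2,"rx":-0.01,"ry":-0.0033,"rz":0},{"dx":-6.8,"dy":3.4,"dz":7.2,"rx":-0.01,"ry":-0.0033,"rz":0},{"dx":-6.8,"dy":3.4,"dz":7.2,"rx":-0.01,"ry":-0.0033,"rz":0},{"dx":-6.8,"dy":3.4,"dz":7.2,"rx":-0.01,"ry":-0.0033,"rz":0},{"dx":-6.8,"dy":3.4,"dz":7.2,"rx":-0.01,"ry":-0.0033,"rz":0},{"dx":-6.8,"dy":3.4,"dz":7.2,"rx":-0.01,"ry":-0.0033,"rz":0},{"dx":0,"dy":0,"dz":0,"rx":0,"ry":0,"rz":0},{"dx":0,"dy":0,"dz":0,"rx":0,"ry":0,"rz":0}]}}

```text
time_s: 5.33
eef_pos: [0.5349, 0.2451, 0.1237]
tcp_rot: [-0.432, 2.76, 0.076]
force: [-0.8, -0.8, 0.2]
gripper_width: 0.0848
gripper_force: 0.0
```

```bash
python3 - <<'E'
from h import *
s=bot.state();print(s['eef_pos'],W(17.4,0,68.8),s['joint_positions'].round(2))
plan(W(41.4,0,2.8),tool(.312,.35),5)
E
```

```text
[0.53494569 0.24507616 0.12371026] [0.53455995 0.24534115 0.1228    ] [-0.53  0.52 -0.06  2.27  1.45  0.12 -0.12]
5 x mm [ 0.15  0.08 14.2 ] rot [-0.0002  0.0003 -0.0003] |mm| 14.2
```

```bash
python3 - <<'E'
from h import *
a=plan(W(28,0,65),tool(.312,.15),4)
plan(W(36.9,0,5.8),tool(.312,.15),4,a)
E
```

```text
4 x mm [-2.16  0.1   1.84] rot [-0.0002  0.0504 -0.0004] |mm| 2.8
4 x mm [ 1.000e-02 -0.000e+00  1.497e+01] rot [0. 0. 0.] |mm| 15.0
```

>>> {"name": "apply_moves", "arguments": {"motion": [{"dx":-2.2,"dy":0.1,"dz":1.8,"rx":0,"ry":0.0504,"rz":0},{"dx":-2.2,"dy":0.1,"dz":1.8,"rx":0,"ry":0.0504,"rz":0},{"dx":-2.2,"dy":0.1,"dz":1.8,"rx":0,"ry":0.0504,"rz":0},{"dx":-2.2,"dy":0.1,"dz":1.8,"rx":0,"ry":0.0504,"rz":0},{"dx":0,"dy":0,"dz":0,"rx":0,"ry":0,"rz":0},{"dx":0,"dy":0,"dz":0,"rx":0,"ry":0,"rz":0}]}}

```text
time_s: 5.83
eef_pos: [0.5474, 0.2462, 0.1209]
tcp_rot: [-0.446, 2.897, 0.037]
force: [-0.5, -0.0, 0.3]
gripper_width: 0.0851
gripper_force: 0.0
```

```bash
python3 - <<'E'
from h import *
s=bot.state();print(s['eef_pos'],W(28,0,65),s['joint_positions'].round(2))
plan(W(36.9,0,5.8),tool(.312,.15),6)
C=cam('wrist');cv2.imwrite('pics/w4.png',bot.snapshot('wrist'))
E
```

```text
[0.54742979 0.2461894  0.12092759] [0.5446482  0.24859496 0.119     ] [-0.24  0.58 -0.44  2.12  0.84  0.41  0.51]
6 x mm [ 0.74  0.57 10.23] rot [-0.0013  0.0103 -0.0009] |mm| 10.3
```

View pics/w4.png

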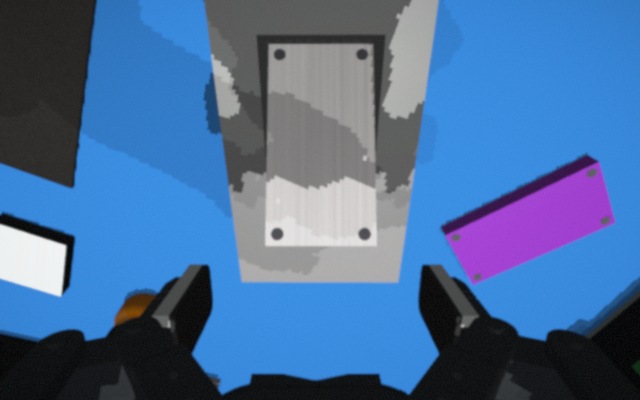

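The module leans centred, with its far end at row 245, columns 264–377. The jaws are centred on column 315, and the planned +3 mm in y corrects that, so I descend.

>>> {"name": "apply_moves", "arguments": {"motion": [{"dx":0.7,"dy":0.6,"dz":10.2,"rx":-0.0013,"ry":0.0103,"rz":-0.001},{"dx":0.7,"dy":0.6,"dz":10.2,"rx":-0.0013,"ry":0.0103,"rz":-0.001},{"dx":0.7,"dy":0.6,"dz":10.2,"rx":-0.0013,"ry":0.0103,"rz":-0.001},{"dx":0.7,"dy":0.6,"dz":10.2,"rx":-0.0013,"ry":0.0103,"rz":-0.001},{"dx":0.7,"dy":0.6,"dz":10.2,"rx":-0.0013,"ry":0.0103,"rz":-0.001},{"dx":0.7,"dy":0.6,"dz":10.2,"rx":-0.0013,"ry":0.0103,"rz":-0.001},{"dx":0,"dy":0,"dz":0,"rx":0,"ry":0,"rz":0},{"dx":0,"dy":0,"dz":0,"rx":0,"ry":0,"rz":0}]}}

```text
time_s: 6.55
eef_pos: [0.5528, 0.2523, 0.0592]
tcp_rot: [-0.469, 2.958, 0.033]
force: [0.1, 0.8, 0.1]
gripper_width: 0.0851
gripper_force: 0.0
```

```bash
python3 - <<'E'
from h import *
C=cam('wrist')
s=bot.state();print(s['eef_pos'],W(36.9,0,5.8),s['joint_positions'].round(2))
print(w2px(C,[W(39.7,-30.5,33.3),W(39.7,30.5,33.3)]))
plan(W(36.9,0,5.8),tool(.312,.15),1)
cv2.imwrite('pics/w5.png',bot.snapshot('wrist'))
E
```

```text
[0.55276795 0.25229525 0.05919822] [0.55311853 0.25132692 0.0598    ] [-0.26  0.69 -0.41  2.09  0.88  0.38  0.5 ]
[[232.85317653 320.70374241]
 [393.20498867 321.33443284]]
1 x mm [-0.12 -1.03 -0.59] rot [-0.0009 -0.0021  0.0029] |mm| 1.2
```

View pics/w5.png

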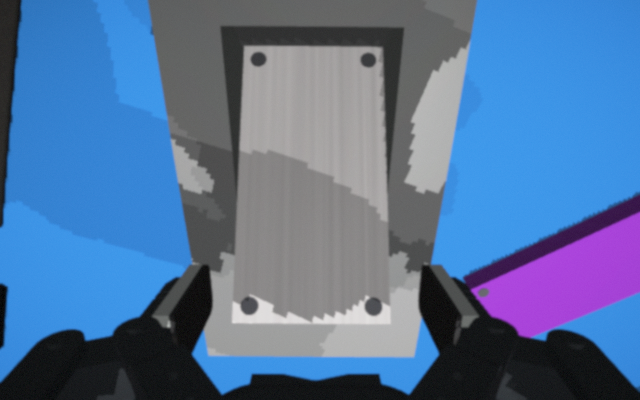

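The far end sits between the pads at row 323, columns 232–390, 4 px left of the jaw centre. I shift 1.5 mm and close.

>>> {"name": "apply_moves", "arguments": {"motion": [{"dx":0,"dy":-1.5,"dz":0,"rx":0,"ry":0,"rz":0},{"dx":0,"dy":0,"dz":0,"rx":0,"ry":0,"rz":0}]}}

```text
time_s: 6.77
eef_pos: [0.5538, 0.2505, 0.0607]
tcp_rot: [-0.468, 2.956, 0.033]
force: [0.1, -0.7, 0.1]
gripper_width: 0.0853
gripper_force: 0.0
```

>>> {"name": "apply_moves", "arguments": {"motion": [{"dx":0,"dy":0,"dz":0,"rx":0,"ry":0,"rz":0},{"dx":0,"dy":0,"dz":0,"rx":0,"ry":0,"rz":0},{"dx":0,"dy":0,"dz":0,"rx":0,"ry":0,"rz":0},{"dx":0,"dy":0,"dz":0,"rx":0,"ry":0,"rz":0},{"dx":0,"dy":0,"dz":0,"rx":0,"ry":0,"rz":0},{"dx":0,"dy":0,"dz":0,"rx":0,"ry":0,"rz":0}], "jaw": -1}}

```text
time_s: 7.27
eef_pos: [0.5539, 0.2509, 0.0608]
tcp_rot: [-0.469, 2.956, 0.033]
force: [-0.8, -1.1, 5.3]
gripper_width: 0.0593
gripper_force: 66.2
```

>>> {"name": "apply_moves", "arguments": {"motion": [{"dx":-1,"dy":0,"dz":-6,"rx":0,"ry":0,"rz":0},{"dx":-2,"dy":0,"dz":-13,"rx":0,"ry":0,"rz":0},{"dx":-3,"dy":0,"dz":-19,"rx":0,"ry":0,"rz":0},{"dx":-3,"dy":0,"dz":-19,"rx":0,"ry":0,"rz":0},{"dx":-3,"dy":0,"dz":-19,"rx":0,"ry":0,"rz":0},{"dx":-3,"dy":0,"dz":-19,"rx":0,"ry":0,"rz":0},{"dx":-3,"dy":0,"dz":-19,"rx":0,"ry":0,"rz":0},{"dx":0,"dy":0,"dz":0,"rx":0,"ry":0,"rz":0}]}}

```text
time_s: 7.93
eef_pos: [0.5552, 0.2521, 0.179]
tcp_rot: [-0.468, 2.953, 0.035]
force: [1.0, 0.9, -2.8]
gripper_width: 0.0595
gripper_force: 65.6
```

```bash
python3 - <<'E'
from h import *
s=bot.state();print(s['eef_pos'],s['joint_positions'].round(2),s['gripper_width'],s['gripper_force'])
M=R.from_rotvec(s['tcp_rot']).as_matrix();print(M.round(3))
C=cam('wrist');a=bot.snapshot('wrist');cv2.imwrite('pics/w6.png',a)
p=np.array(s['eef_pos']);z=M[:,2]
# predicted near-end corners if module held as gripped (36 deg): module frame in tool
T=tool(.312,.148); 
Rm=R.from_euler('z',.312).as_matrix()@R.from_euler('y',-.628).as_matrix()
p0=np.array([.5539,.2509,.0608]); c0=W(-3.9,0,-6.3)
rel=T.T@(c0-p0); Rr=T.T@Rm; print('center in tool',rel.round(4))
for sx in(1,-1):
  for sy in(-1,1):
    P=p+M@(rel+Rr@np.array([sx*.0585,sy*.0305,.00635])); print(sx,sy,P.round(3),w2px(C,P).round(1))
# bright top-face segmentation
g=cv2.cvtColor(a,cv2.COLOR_BGR2HSV); m=(g[...,1]<60)&(g[...,2]>90); 
n,l,st,ce=cv2.connectedComponentsWithStats(m.astype(np.uint8));
for i in range(1,n):
    if st[i,4]>800:
        r=cv2.minAreaRect(np.argwhere(l==i)[:,::-1].astype(np.float32));print(st[i],cv2.boxPoints(r).round(0).tolist())
E
```

```text
[0.55523461 0.2520582  0.17899874] [-0.1   0.54 -0.63  2.01  0.64  0.63  0.73] 0.05952215199820403 65.61448931694031
[[-0.94  -0.309  0.146]
 [-0.306  0.951  0.047]
 [-0.153 -0.    -0.988]]
center in tool [0.0429 0.0006 0.0069]
1 -1 [0.566 0.224 0.205] [[238.1 316.5]]
1 1 [0.548 0.282 0.205] [[397.  316.6]]
-1 -1 [0.477 0.195 0.136] [[248.7  41.8]]
-1 1 [0.458 0.253 0.136] [[386.1  41.9]]
[  228     0   174   320 46461] [[228.0, 0.0], [401.0, 0.0], [401.0, 319.0], [228.0, 319.0]]
[  26  188   70   71 3418] [[15.0, 236.0], [32.0, 187.0], [103.0, 211.0], [86.0, 260.0]]
```

```bash
python3 - <<'E'
from h import *
M=tool(-.05,-.38); rel=np.array([.0429,.0006,.0069])
c=np.array([.5264,-.0017,.0152]); p=c-M@rel; print(p)
a=plan(p+[0,0,.07],M,12); plan(p+[0,0,.003],M,5,a)
E
```

```text
[ 0.56871609 -0.00441832  0.0056953 ]
12 x mm [  1.26 -21.64   8.37] rot [-0.0036  0.0439  0.0305] |mm| 23.2
5 x mm [-4.97  0.   12.44] rot [0. 0. 0.] |mm| 13.4
```

>>> {"name": "apply_moves", "arguments": {"motion": [{"dx":1.3,"dy":-21.6,"dz":8.4,"rx":-0.0036,"ry":0.044,"rz":0.0305},{"dx":1.3,"dy":-21.6,"dz":8.4,"rx":-0.0036,"ry":0.044,"rz":0.0305},{"dx":1.3,"dy":-21.6,"dz":8.4,"rx":-0.0036,"ry":0.044,"rz":0.0305},{"dx":1.3,"dy":-21.6,"dz":8.4,"rx":-0.0036,"ry":0.044,"rz":0.0305},{"dx":1.3,"dy":-21.6,"dz":8.4,"rx":-0.0036,"ry":0.044,"rz":0.0305},{"dx":1.3,"dy":-21.6,"dz":8.4,"rx":-0.0036,"ry":0.044,"rz":0.0305}]}}

```text
time_s: 8.48
eef_pos: [0.5786, 0.1237, 0.1217]
tcp_rot: [0.2, -3.013, -0.023]
force: [0.1, -0.3, -2.6]
gripper_width: 0.0595
gripper_force: 65.6
```

>>> {"name": "apply_moves", "arguments": {"motion": [{"dx":1.3,"dy":-21.6,"dz":8.4,"rx":-0.0036,"ry":0.044,"rz":0.0305},{"dx":1.3,"dy":-21.6,"dz":8.4,"rx":-0.0036,"ry":0.044,"rz":0.0305},{"dx":1.3,"dy":-21.6,"dz":8.4,"rx":-0.0036,"ry":0.044,"rz":0.0305},{"dx":1.3,"dy":-21.6,"dz":8.4,"rx":-0.0036,"ry":0.044,"rz":0.0305},{"dx":1.3,"dy":-21.6,"dz":8.4,"rx":-0.0036,"ry":0.044,"rz":0.0305},{"dx":1.3,"dy":-21.6,"dz":8.4,"rx":-0.0036,"ry":0.044,"rz":0.0305},{"dx":0,"dy":0,"dz":0,"rx":0,"ry":0,"rz":0},{"dx":0,"dy":0,"dz":0,"rx":0,"ry":0,"rz":0}]}}

```text
time_s: 9.15
eef_pos: [0.5666, -0.0062, 0.0717]
tcp_rot: [-0.073, -2.754, -0.011]
force: [-0.4, 1.2, -2.7]
gripper_width: 0.0591
gripper_force: 65.7
```

```bash
cat >> h.py <<'E'
def segm(a,lo=90):
    g=cv2.cvtColor(a,cv2.COLOR_BGR2HSV); m=((g[...,1]<60)&(g[...,2]>lo)).astype(np.uint8)
    m=cv2.morphologyEx(m,cv2.MORPH_OPEN,np.ones((5,5)))
    n,l,st,ce=cv2.connectedComponentsWithStats(m)
    for i in range(1,n):
        if st[i,4]>1500:
            h=cv2.convexHull(np.argwhere(l==i)[:,::-1].astype(np.int32))
            e=cv2.approxPolyDP(h,.02*cv2.arcLength(h,True),True)
            print(st[i].tolist(),e.reshape(-1,2).tolist())
E
python3 - <<'E'
from h import *
M0=tool(-.05,-.38); rel=np.array([.0429,.0006,.0069]);c=np.array([.5264,-.0017,.0152]); p=c-M0@rel
s=bot.state();print(s['eef_pos'],s['joint_positions'].round(2),s['gripper_width'],s['gripper_force'])
M=R.from_rotvec(s['tcp_rot']).as_matrix();pp=np.array(s['eef_pos'])
C=cam('wrist');a=bot.snapshot('wrist');cv2.imwrite('pics/w7.png',a)
Rr=tool(.312,.148).T@R.from_euler('z',.312).as_matrix()@R.from_euler('y',-.628).as_matrix()
print(w2px(C,[pp+M@(rel+Rr@np.array([sx*.0585,sy*.0305,.00635])) for sx in(1,-1) for sy in(-1,1)]).round(1).tolist())
print('pad',w2px(C,[[.619,.074,.003],[.601,-.094,.003],[.434,-.076,.003],[.452,.089,.003]]).round(0).tolist())
segm(a)
plan(p+[0,0,.003],M0,5)
E
```

```text
[ 0.56656061 -0.00623288  0.07172078] [ 0.29  0.84 -0.59  1.78  0.38  1.05  1.04] 0.059138012836099055 65.6688666343689
[[238.7, 316.9], [398.2, 317.0], [249.4, 41.3], [387.1, 41.5]]
pad [[448.0, 337.0], [181.0, 321.0], [203.0, 66.0], [450.0, 79.0]]
[238, 45, 186, 275, 40758] [[417, 308], [239, 317], [249, 46], [384, 47]]
5 x mm [-5.14  0.03 11.72] rot [-0.0002 -0.0011 -0.0001] |mm| 12.8
```

The held module's near corners, at (249,46) and (384,47), match the prediction. I lower it.

>>> {"name": "apply_moves", "arguments": {"motion": [{"dx":-5.1,"dy":0,"dz":11.7,"rx":0,"ry":-0.001,"rz":0},{"dx":-5.1,"dy":0,"dz":11.7,"rx":0,"ry":-0.001,"rz":0},{"dx":-5.1,"dy":0,"dz":11.7,"rx":0,"ry":-0.001,"rz":0},{"dx":-5.1,"dy":0,"dz":11.7,"rx":0,"ry":-0.001,"rz":0},{"dx":-4,"dy":0,"dz":9,"rx":0,"ry":-0.001,"rz":0},{"dx":0,"dy":0,"dz":0,"rx":0,"ry":0,"rz":0},{"dx":0,"dy":0,"dz":0,"rx":0,"ry":0,"rz":0}]}}

```text
time_s: 9.78
eef_pos: [0.5687, -0.0042, 0.0124]
tcp_rot: [-0.068, -2.76, -0.011]
force: [0.3, 0.5, -2.9]
gripper_width: 0.0596
gripper_force: 65.6
```

>>> {"name": "apply_moves", "arguments": {"motion": [{"dx":-0.4,"dy":0,"dz":0.9,"rx":0,"ry":0,"rz":0},{"dx":-0.4,"dy":0,"dz":0.9,"rx":0,"ry":0,"rz":0},{"dx":0,"dy":0,"dz":0,"rx":0,"ry":0,"rz":0}]}}

```text
time_s: 10.03
eef_pos: [0.5696, -0.0045, 0.0116]
tcp_rot: [-0.069, -2.763, -0.011]
force: [0.0, 0.3, -2.7]
gripper_width: 0.0594
gripper_force: 65.7
```

>>> {"name": "apply_moves", "arguments": {"motion": [{"dx":-0.7,"dy":0,"dz":1.8,"rx":0,"ry":0,"rz":0},{"dx":-0.7,"dy":0,"dz":1.8,"rx":0,"ry":0,"rz":0},{"dx":0,"dy":0,"dz":0,"rx":0,"ry":0,"rz":0}]}}

```text
time_s: 10.28
eef_pos: [0.5692, -0.0046, 0.0072]
tcp_rot: [-0.069, -2.762, -0.011]
force: [0.8, 0.1, -2.7]
gripper_width: 0.0591
gripper_force: 65.7
```

>>> {"name": "apply_moves", "arguments": {"motion": [{"dx":-0.6,"dy":0,"dz":1.4,"rx":0,"ry":0,"rz":0},{"dx":0,"dy":0,"dz":0,"rx":0,"ry":0,"rz":0}]}}

```text
time_s: 10.45
eef_pos: [0.5694, -0.0045, 0.0059]
tcp_rot: [-0.069, -2.762, -0.011]
force: [1.3, -0.5, 1.2]
gripper_width: 0.0597
gripper_force: 66.1
```

>>> {"name": "apply_moves", "arguments": {"motion": [{"dx":0,"dy":0,"dz":0,"rx":0,"ry":0,"rz":0},{"dx":0,"dy":0,"dz":0,"rx":0,"ry":0,"rz":0},{"dx":0,"dy":0,"dz":0,"rx":0,"ry":0,"rz":0},{"dx":0,"dy":0,"dz":0,"rx":0,"ry":0,"rz":0},{"dx":0,"dy":0,"dz":0,"rx":0,"ry":0,"rz":0},{"dx":0,"dy":0,"dz":-12,"rx":0,"ry":0,"rz":0},{"dx":0,"dy":0,"dz":-25,"rx":0,"ry":0,"rz":0},{"dx":0,"dy":0,"dz":-25,"rx":0,"ry":0,"rz":0}], "jaw": 1}}

```text
time_s: 11.12
eef_pos: [0.592, -0.0055, 0.0644]
tcp_rot: [-0.068, -2.76, -0.012]
force: [0.5, 0.0, 0.4]
gripper_width: 0.0854
gripper_force: 0.0
```

```bash
python3 - <<'E'
from h import *
s=bot.state();print(s['eef_pos'],s['force'],s['gripper_width'])
plan([.50,-.0017,.13],tool(-.05,0),8)
E
```

```text
[ 0.59203339 -0.00551177  0.06435893] [0.51456178 0.00196777 0.37302811] 0.0854381991214947
8 x mm [13.07 -0.1  -5.6 ] rot [-0.0001 -0.0476  0.0001] |mm| 14.2
```

>>> {"name": "apply_moves", "arguments": {"motion": [{"dx":13,"dy":0,"dz":-5.6,"rx":0,"ry":-0.0476,"rz":0},{"dx":13,"dy":0,"dz":-5.6,"rx":0,"ry":-0.0476,"rz":0},{"dx":13,"dy":0,"dz":-5.6,"rx":0,"ry":-0.0476,"rz":0},{"dx":13,"dy":0,"dz":-5.6,"rx":0,"ry":-0.0476,"rz":0},{"dx":13,"dy":0,"dz":-5.6,"rx":0,"ry":-0.0476,"rz":0},{"dx":13,"dy":0,"dz":-5.6,"rx":0,"ry":-0.0476,"rz":0},{"dx":13,"dy":0,"dz":-5.6,"rx":0,"ry":-0.0476,"rz":0},{"dx":13,"dy":0,"dz":-5.6,"rx":0,"ry":-0.0476,"rz":0}]}}

```text
time_s: 11.78
eef_pos: [0.5006, -0.0007, 0.1302]
tcp_rot: [0.078, 3.135, -0.002]
force: [0.5, 0.5, 0.3]
gripper_width: 0.0854
gripper_force: 0.0
```

>>> {"name": "apply_moves", "arguments": {"motion": [{"dx":0,"dy":0,"dz":0,"rx":0,"ry":0,"rz":0},{"dx":0,"dy":0,"dz":0,"rx":0,"ry":0,"rz":0}]}}

```text
time_s: 11.95
eef_pos: [0.5004, -0.0009, 0.1302]
tcp_rot: [0.077, 3.137, -0.004]
force: [0.7, 0.4, -0.2]
gripper_width: 0.0854
gripper_force: 0.0
```

```bash
python3 - <<'E'
from h import *
s=bot.state();print(s['eef_pos'],s['tcp_rot'],s['gripper_width'])
C=cam('wrist');a=bot.snapshot('wrist');cv2.imwrite('pics/w8.png',a)
segm(a)
Ct=cam('top');b=bot.snapshot('top');cv2.imwrite('pics/top2.png',b)
print(w2px(Ct,[.5264,-.0017,.016]))
E
```

```text
[ 0.50040146 -0.00093613  0.13022123] [ 0.07668288  3.13745007 -0.00400141] 0.08544836286370501
[0, 60, 73, 319, 11122] [[2, 378], [0, 60], [72, 322]]
[575, 94, 65, 263, 11915] [[608, 356], [575, 116], [639, 94], [639, 348]]
[274, 157, 85, 144, 11707] [[358, 158], [353, 299], [278, 299], [274, 158]]
[[340.5883324  180.48293611]]
```

```bash
python3 - <<'E'
from h import *
C=cam('wrist')
w=px2w(C,[(274,157.5),(358.5,157.5),(353.5,299.5),(277.5,299.5)],.0157)
print(w.round(4).tolist(),w.mean(0)); 
a=(w[3]+w[2]-w[0]-w[1])/2;b=(w[1]+w[2]-w[0]-w[3])/2
print(np.linalg.norm(a),np.linalg.norm(b),'yaw',np.arctan2(a[1],a[0]),np.arctan2(b[1],b[0])-np.pi/2)
c=w.mean(0)[:2]
plan([c[0],c[1],.0157+.019],tool(np.arctan2(a[1],a[0])),8)
E
```

```text
[[0.47, -0.0299, 0.0157], [0.473, 0.0314, 0.0157], [0.5911, 0.0258, 0.0157], [0.588, -0.0369, 0.0157]] [ 0.5305221  -0.00241044  0.0157    ]
0.1182112711829283 0.06207780126322245 yaw -0.05320502722847154 -0.04841539353472357
8 x mm [-3.570e+00 -1.000e-02  1.184e+01] rot [-0.0002  0.0004  0.0004] |mm| 12.4
```

The module lies flat on the pad. It measures 118 × 62 mm with its centre at (0.5305, -0.0024) and yaw -0.051, 4 mm from the pad centre. Next I grip it across the middle.

>>> {"name": "apply_moves", "arguments": {"motion": [{"dx":-4.3,"dy":0,"dz":20,"rx":0,"ry":0,"rz":0},{"dx":-4.3,"dy":0,"dz":20,"rx":0,"ry":0,"rz":0},{"dx":-4.3,"dy":0,"dz":20,"rx":0,"ry":0,"rz":0},{"dx":-4.3,"dy":0,"dz":20,"rx":0,"ry":0,"rz":0.002},{"dx":-4.3,"dy":0,"dz":20,"rx":0,"ry":0.003,"rz":0},{"dx":-4.3,"dy":0,"dz":10,"rx":0,"ry":0,"rz":0},{"dx":-4.3,"dy":0,"dz":5,"rx":0,"ry":0,"rz":0},{"dx":0,"dy":0,"dz":0,"rx":0,"ry":0,"rz":0}]}}

```text
time_s: 12.72
eef_pos: [0.5319, -0.0023, 0.0128]
tcp_rot: [-0.081, -3.139, 0.002]
force: [-0.2, -0.4, 1.6]
gripper_width: 0.0855
gripper_force: 0.0
```

```bash
python3 - <<'E'
from h import *
s=bot.state();print(s['eef_pos'],s['force'])
plan([.5305,-.0024,.000],tool(-.051),2)
E
```

```text
[ 0.5319078 -0.0023498  0.0127571] [-0.18814691 -0.39170987  1.59317618]
2 x mm [ 0.69 -0.06  6.38] rot [-0.0006 -0.001  -0.0004] |mm| 6.4
```

>>> {"name": "apply_moves", "arguments": {"motion": [{"dx":0.7,"dy":0,"dz":6.5,"rx":0,"ry":-0.001,"rz":0},{"dx":0.7,"dy":0,"dz":5.5,"rx":0,"ry":-0.001,"rz":0},{"dx":0,"dy":0,"dz":0,"rx":0,"ry":0,"rz":0}]}}

```text
time_s: 12.97
eef_pos: [0.5289, -0.0026, 0.0015]
tcp_rot: [0.081, 3.14, -0.002]
force: [-0.1, -0.3, 0.0]
gripper_width: 0.0852
gripper_force: 0.0
```

>>> {"name": "apply_moves", "arguments": {"motion": [{"dx":0,"dy":0,"dz":0,"rx":0,"ry":0,"rz":0},{"dx":0,"dy":0,"dz":0,"rx":0,"ry":0,"rz":0},{"dx":0,"dy":0,"dz":0,"rx":0,"ry":0,"rz":0},{"dx":0,"dy":0,"dz":0,"rx":0,"ry":0,"rz":0},{"dx":0,"dy":0,"dz":0,"rx":0,"ry":0,"rz":0},{"dx":0,"dy":0,"dz":0,"rx":0,"ry":0,"rz":0}], "jaw": -1}}

```text
time_s: 13.47
eef_pos: [0.5295, -0.0025, 0.0027]
tcp_rot: [0.081, 3.139, -0.002]
force: [-2.1, -0.0, 7.7]
gripper_width: 0.059
gripper_force: 63.7
```

>>> {"name": "apply_moves", "arguments": {"motion": [{"dx":0,"dy":0,"dz":-5,"rx":0,"ry":0,"rz":0},{"dx":0,"dy":0,"dz":-15,"rx":0,"ry":0,"rz":0},{"dx":0,"dy":0,"dz":-25,"rx":0,"ry":0,"rz":0},{"dx":0,"dy":0,"dz":-25,"rx":0,"ry":0,"rz":0},{"dx":0,"dy":0,"dz":-25,"rx":0,"ry":0,"rz":0},{"dx":0,"dy":0,"dz":-15,"rx":0,"ry":0,"rz":0},{"dx":0,"dy":0,"dz":0,"rx":0,"ry":0,"rz":0},{"dx":0,"dy":0,"dz":0,"rx":0,"ry":0,"rz":0}]}}

```text
time_s: 14.13
eef_pos: [0.5296, -0.0028, 0.1125]
tcp_rot: [0.082, 3.138, -0.002]
force: [-0.0, -0.2, -4.1]
gripper_width: 0.0591
gripper_force: 65.9
```

```bash
python3 - <<'E'
from h import *
s=bot.state();print(s['eef_pos'],s['tcp_rot'],s['force'],s['gripper_width'])
C=cam('wrist');a=bot.snapshot('wrist');cv2.imwrite('pics/w9.png',a); segm(a)
M=R.from_rotvec(s['tcp_rot']).as_matrix()
for off in(-.016,-.010):
    cc=np.array(s['eef_pos'])+M@np.array([0,0,off+.009-.000])
    cc=np.array(s['eef_pos'])+[0,0,.0157]
    print(w2px(C,[cc+M@np.array([x,y,0]) for x in(.0585,-.0585) for y in(-.0305,.0305)]).round(1).tolist()); break
E
```

```text
[ 0.52955375 -0.00282881  0.11246739] [ 8.22939087e-02  3.13813285e+00 -2.20436443e-03] [-0.03586122 -0.18236498 -4.11439391] 0.05906981273700015
[609, 52, 31, 258, 4277] [[639, 309], [609, 68], [635, 52]]
[0, 133, 58, 213, 6083] [[41, 345], [0, 306], [0, 133], [56, 319]]
[231, 140, 194, 246, 36870] [[388, 385], [243, 382], [232, 140], [400, 141], [424, 301]]
[[231.4, 143.6], [402.6, 143.8], [249.5, 401.6], [383.2, 401.7]]
```

```bash
python3 - <<'E'
from h import *
plan([.59,-.16,.18],tool(-.012),6)
E
```

```text
6 x mm [-11.09 -25.83 -11.38] rot [-0.0003  0.0001 -0.0067] |mm| 30.3
```

>>> {"name": "apply_moves", "arguments": {"motion": [{"dx":-11,"dy":-26,"dz":-11.5,"rx":0,"ry":0,"rz":-0.0067},{"dx":-11,"dy":-26,"dz":-11.5,"rx":0,"ry":0,"rz":-0.0067},{"dx":-11,"dy":-26,"dz":-11.5,"rx":0,"ry":0,"rz":-0.0067},{"dx":-11,"dy":-26,"dz":-11.5,"rx":0,"ry":0,"rz":-0.0067},{"dx":-11,"dy":-26,"dz":-11.5,"rx":0,"ry":0,"rz":-0.0067},{"dx":-11,"dy":-26,"dz":-11.5,"rx":0,"ry":0,"rz":-0.0067},{"dx":0,"dy":0,"dz":0,"rx":0,"ry":0,"rz":0},{"dx":0,"dy":0,"dz":0,"rx":0,"ry":0,"rz":0}]}}

```text
time_s: 14.85
eef_pos: [0.5895, -0.1625, 0.1795]
tcp_rot: [-0.023, -3.141, 0.002]
force: [-1.1, 1.0, -3.1]
gripper_width: 0.0588
gripper_force: 66.0
```

```bash
python3 - <<'E'
from h import *
s=bot.state();print(s['eef_pos'],s['tcp_rot'])
C=cam('wrist');a=bot.snapshot('wrist');cv2.imwrite('pics/w10.png',a)
c=np.array([.552,-.2955])
print(w2px(C,[[c[0]+x,c[1]+y,.022] for x in(-.0625,.0625) for y in(-.0345,.0345)]).round(1).tolist())
d=np.array([.4885,-.2949])
print(w2px(C,[[d[0]+x,d[1]+y,.048] for x in(-.14,.14) for y in(-.075,.075)]).round(1).tolist())
cv2.imwrite('pics/w10c.png',cv2.resize(a[0:330,0:270],(648,792),interpolation=cv2.INTER_CUBIC)[:600] if 0 else cv2.resize(a[60:340,0:320],None,fx=2.1,fy=2.1,interpolation=cv2.INTER_CUBIC))
E
```

```text
[ 0.58952685 -0.16245717  0.17952883] [-2.34495595e-02 -3.14069409e+00  1.93426724e-03]
[[104.4, 65.1], [190.1, 63.1], [129.8, 213.4], [206.1, 212.5]]
[[-17.2, -171.1], [218.0, -182.6], [70.7, 239.7], [247.8, 237.8]]
```

```bash
python3 - <<'E'
import cv2
a=cv2.imread('pics/w10.png');cv2.imwrite('pics/w10c.png',cv2.resize(a[20:260,40:300],None,fx=2.5,fy=2.5,interpolation=cv2.INTER_CUBIC))
E
```

```text
(no output)
```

View pics/w10c.png

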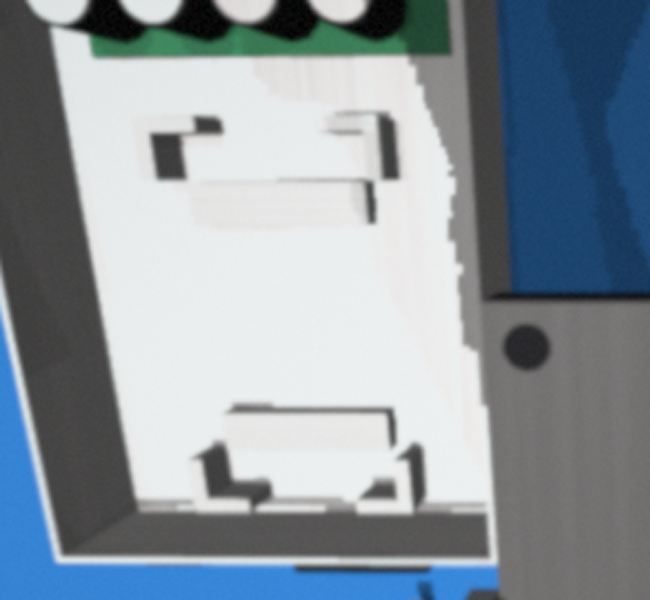

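The crop shows the bay clearly. The bracket tops have outer corners at (134,116), (379,112), (414,513) and (197,513). The cross bars have their tops at rows 180–228 (columns 190–365) and rows 410–448 (columns 225–392).

```bash
python3 - <<'E'
from h import *
C=cam('wrist')
f=lambda l,z:px2w(C,np.array(l)/2.5+[40,20]-.3,z)[:,:2]
w=f([(134,116),(379,112),(414,513),(197,513)],.022);print('outer',w.round(4).tolist(),w.mean(0).round(4))
print('len',(w[2]+w[3]-w[0]-w[1])/2,(w[1]+w[2]-w[0]-w[3])/2)
w=f([(190,181),(367,181),(372,223),(194,228),(227,410),(392,410),(396,447),(225,447)],.012);print('bars',w.round(4).tolist(),w.mean(0).round(4))
w=f([(60,558),(495,558)],.048);print('rim',w.round(4).tolist())
segm(cv2.imread('pics/w10.png'))
E
```

```text
outer [[0.4898, -0.3374], [0.4901, -0.2585], [0.6258, -0.2609], [0.625, -0.3401]] [ 0.5577 -0.2992]
len [ 0.13542061 -0.00259458] [0.0005629  0.07901559]
bars [[0.5099, -0.328], [0.511, -0.2681], [0.5246, -0.268], [0.5253, -0.3292], [0.5892, -0.3281], [0.59, -0.2682], [0.6038, -0.2682], [0.6031, -0.3312]] [ 0.5571 -0.2986]
rim [[0.6311, -0.3744], [0.6324, -0.2267]]
[48, 0, 352, 381, 64136] [[382, 374], [248, 375], [95, 225], [54, 0], [223, 0], [399, 142]]
[487, 257, 71, 59, 3293] [[557, 261], [540, 315], [487, 311], [500, 257]]
```

```bash
python3 - <<'E'
from h import *
plan([.5562,-.2988,.10],tool(-.013),7)
E
```

```text
7 x mm [  4.43 -19.78  11.35] rot [-0.0001 -0.0002  0.0001] |mm| 23.2
```

>>> {"name": "apply_moves", "arguments": {"motion": [{"dx":4.4,"dy":-19.8,"dz":11.3,"rx":0,"ry":0,"rz":0},{"dx":4.4,"dy":-19.8,"dz":11.3,"rx":0,"ry":0,"rz":0},{"dx":4.4,"dy":-19.8,"dz":11.3,"rx":0,"ry":0,"rz":0},{"dx":4.4,"dy":-19.8,"dz":11.3,"rx":0,"ry":0,"rz":0},{"dx":4.4,"dy":-19.8,"dz":11.3,"rx":0,"ry":0,"rz":0},{"dx":4.4,"dy":-19.8,"dz":11.3,"rx":0,"ry":0,"rz":0},{"dx":4.4,"dy":-19.8,"dz":11.3,"rx":0,"ry":0,"rz":0},{"dx":0,"dy":0,"dz":0,"rx":0,"ry":0,"rz":0}]}}

```text
time_s: 15.57
eef_pos: [0.5541, -0.3045, 0.0987]
tcp_rot: [-0.026, -3.137, 0.004]
force: [-0.0, -0.5, -2.6]
gripper_width: 0.0586
gripper_force: 66.1
```

>>> {"name": "apply_moves", "arguments": {"motion": [{"dx":0,"dy":0,"dz":0,"rx":0,"ry":0,"rz":0},{"dx":0,"dy":0,"dz":0,"rx":0,"ry":0,"rz":0}]}}

```text
time_s: 15.73
eef_pos: [0.5576, -0.2987, 0.1018]
tcp_rot: [0.018, 3.141, -0.001]
force: [0.1, 0.2, -2.1]
gripper_width: 0.0595
gripper_force: 66.1
```

```bash
python3 - <<'E'
from h import *
s=bot.state();print(s['eef_pos'],s['tcp_rot'],s['force'])
C2=cam('wrist');b=bot.snapshot('wrist');cv2.imwrite('pics/w11.png',b)
M=R.from_rotvec([-2.34495595e-02,-3.14069409,1.93426724e-03]).as_matrix();T=np.array(bot.get_calibration('wrist')['tool_from_camera'])
C1=(C2[0],C2[1],np.array([.58952685,-.16245717,.17952883])+M@T[:3,3],M@T[:3,:3])
a=cv2.imread('pics/w10.png')
def ortho(C,im,x0,x1,y0,y1,z,st=.0005):
    X,Y=np.meshgrid(np.arange(x0,x1,st),np.arange(y0,y1,st),indexing='ij')
    q=w2px(C,np.c_[X.ravel(),Y.ravel(),np.full(X.size,z)]).astype(np.float32).reshape(*X.shape,2)
    return cv2.cvtColor(cv2.remap(im,q[...,0],q[...,1],cv2.INTER_LINEAR),cv2.COLOR_BGR2GRAY),q
print('near outer corners px in new',w2px(C2,[[.4898,-.3374,.022],[.4901,-.2585,.022]]).round(0).tolist())
for nm,(y0,y1) in dict(L=(-.345,-.31),R=(-.285,-.25),all=(-.345,-.25)).items():
    t,_=ortho(C1,a,.482,.508,y0,y1,.022); S,_=ortho(C2,b,.470,.520,y0-.012,y1+.012,.022)
    r=cv2.matchTemplate(cv2.Canny(S,30,80),cv2.Canny(t,30,80),cv2.TM_CCOEFF_NORMED);r2=cv2.matchTemplate(S,t,cv2.TM_CCOEFF_NORMED)
    for q in(r,r2):
        _,m,_,l=cv2.minMaxLoc(q);print(nm,round(m,2),'shift x,y mm',l[1]*.5-12,l[0]*.5-12)
E
```

```text
[ 0.55759242 -0.29874082  0.10177362] [ 1.82134135e-02  3.14056810e+00 -5.49056392e-04] [ 0.06917069  0.15907701 -2.07351525]
near outer corners px in new [[251.0, 107.0], [381.0, 106.0]]
L 0.21 shift x,y mm -5.5 -7.0
L 0.59 shift x,y mm -1.5 -5.5
R 0.24 shift x,y mm -1.5 -3.0
R 0.3 shift x,y mm 0.0 -9.5
all 0.17 shift x,y mm -1.5 -7.5
all 0.2 shift x,y mm 12.0 -10.0
```

```bash
python3 - <<'E'
import cv2,numpy as np
g=cv2.cvtColor(cv2.imread('pics/w11.png'),cv2.COLOR_BGR2GRAY)
ch=" .:-=+*#%@"
lo,hi=0,255
for v in range(88,146,2): print(v,''.join(ch[int(g[v:v+2,u:u+2].mean()*9.99/255)] for u in range(232,402,2)))
E
```

```text
88 +++++***+******++***+++=============================++*********#@@@@@@@@@@@@@@@@@@@@@
90 *++++**********++***+++============================++**********#%@@@@@@@@@@@@@@@@@@@@
92 +++++**********++***+++============================+************#@@@@@@@@@@@@@@@@@@@@
94 *++++***+******+****+++===========================++************#@@@@@@@@@@@@@@@@@@@@
96 *++++***+******++***+++===========================+*************%@@@@@@@@@@@@@@@@@@@@
98 *++++**********+****++============================+*************#@@@@@@@@@@@@@@@@@@@@
100 *++++**********++**++===========================++***************#@@@@@@@@@@@@@@@@@@@
102 *++++**********++**+============================++****************#%%@@@@@@@@@@@@@@@@
104 *++++***++++++++++++=============================++******************@@@@@@@@@@@@@@@@
106 *++++**++++=============-=========================+****++++++++++++++#%@@@@@@@@@@@@@@
108 *++++***+++++++++=======--========================+***+==++++++++++++%%@@@@@@@@@@@@@@
110 *++++**++++++++++=======--========================+***+-++++++++++++*@@@@@@@@@@@@@@@@
112 *++++**++*+*+++++=====
[... 803 characters left out ...]
++****++============================+*************+--+*@@@@@@@@@@@@@@@
132 **++++**++++-:-++****++============================+*************+--+*@@@@@@@@@@@@@@@
134 **++++++++++-:-+++++++=============================+*************+--=*%@@@@@@@@@@@@@@
136 *++=---=----:.:-=====------------------------------===============::-=###%%%%%%%%@@@@
138 +=-:...:............................................::::::..::.::....::----------*%@@
140 +=----------------------------------------------------------------===--=====----==+%@
142 +===============================================================+****+******+++****#@
144 +=======+======++====+====+++===================================+******************#@
```

The brackets show in the numeric grid: inner faces at columns 256 and 368, near edge at row 105. The bay is therefore about 2.5 mm further towards -y than the oblique view gave. I correct, descend and recheck.

>>> {"name": "apply_moves", "arguments": {"motion": [{"dx":0.8,"dy":-1,"dz":10,"rx":0,"ry":0,"rz":0},{"dx":0.8,"dy":-1,"dz":12,"rx":0,"ry":0,"rz":0},{"dx":0,"dy":0,"dz":12,"rx":0,"ry":0,"rz":0},{"dx":0,"dy":0,"dz":9,"rx":0,"ry":0,"rz":0},{"dx":0,"dy":0,"dz":0,"rx":0,"ry":0,"rz":0},{"dx":0,"dy":0,"dz":0,"rx":0,"ry":0,"rz":0},{"dx":0,"dy":0,"dz":0,"rx":0,"ry":0,"rz":0}]}}

```text
time_s: 16.37
eef_pos: [0.5562, -0.3005, 0.0591]
tcp_rot: [0.017, 3.141, -0.002]
force: [-0.3, -0.2, -2.9]
gripper_width: 0.0591
gripper_force: 66.1
```

```bash
python3 - <<'E'
from h import *
s=bot.state();print(s['eef_pos'],s['tcp_rot'],s['force'])
M=R.from_rotvec(s['tcp_rot']).as_matrix();print(M[:,0].round(4),M[:,1].round(4))
C=cam('wrist');b=bot.snapshot('wrist');cv2.imwrite('pics/w12.png',b)
g=cv2.cvtColor(b,cv2.COLOR_BGR2GRAY)
B=np.array(s['eef_pos'])+M@[-.001,0,0]; B[2]=0
q=[B+[0,0,.022]+M@np.array([x,y,0]) for x,y in[(.0625,-.0345),(.0625,.0345),(.0675,-.0395),(.0675,.0395)]]
print('if centred: inner,outer',w2px(C,q).round(1).tolist())
ch=" .:-=+*#%@"
for v in range(70,146,2): print('%3d'%v,''.join(ch[int(g[v:v+2,u:u+2].mean()*9.99/255)] for u in range(212,432,2)))
E
```

```text
[ 0.55619025 -0.30054833  0.05906301] [ 1.73526601e-02  3.14073626e+00 -1.60744149e-03] [-0.32002073 -0.177439   -2.86118453]
[-9.999e-01  1.100e-02 -8.000e-04] [ 0.0111  0.9999 -0.001 ]
if centred: inner,outer [[246.9, 122.8], [386.1, 123.0], [236.2, 112.5], [396.8, 112.7]]
 70 ::::::::::::::::::::::::...:....:...:.::..:..:....:..:.......:....:::::-===================--================*
 72 ----------------------:::::::::::::::::::::::::::::::::::::::::::::::::---==================================+#
 74 ++++=+++++++++++++++++==============-==--====--==------------------------=+####################*************#%
 76 ++++++++++++++++++++++====================================================*%%@@@@@@@@@@%%@@@@@@@%%%%%%%%%%%@@@
 78 ++++++++++++++++++++++====================================================*%%@@@@@@@@@@@@@@@@@@@@@@@@@@@@@@@@@
 80 ++++++++++++++++++++++====================================================*%%@@@@@@@@@@@@@@@@@@@@@@@@@@@@@@@@@
 82 ++++++++++++++++++++++=====================================================+%@@@@@@@@@@@@@@@@@@@@@@@@@@@@@@@@@
 84 +++++++++++++++
[... 2845 characters left out ...]
@@@@@@@@@@
134 +++++++++++++====-::-==+==================================+++++++++++++++++++++++++-::+#%@@@@@@@@@@@@@@@@@@@@@
136 ++++++++++++=----:..::-----------------------:-:-----------=======================-:.:-=+#%@@@@@@@@@@@@@@@@@@@
138 +++++++++++=-:......................................................:..:................::-*%@@@@@@@@@@@@@@@@@
140 ++++++++++=--------------------------------------------------------------------------------=+#@@@@@@@@@@@@@@@@
142 ++++++++++=======================================================++++++++++++++++++++++++++++*%@@@@@@@@@@@@@@@
144 ++++++++++=======================================================++++++++++++++++++++++++++++*%@@@@@@@@@@@@@@@
```

The bracket inner faces at columns 245 and 384 and the near edge at row 112 match the centred prediction (247, 386 and 112.6) to within 1 mm. I lower with a 0.5 mm trim.

>>> {"name": "apply_moves", "arguments": {"motion": [{"dx":0,"dy":-0.5,"dz":10,"rx":0,"ry":0,"rz":0},{"dx":0,"dy":0,"dz":10,"rx":0,"ry":0,"rz":0},{"dx":0,"dy":0,"dz":8,"rx":0,"ry":0,"rz":0},{"dx":0,"dy":0,"dz":5,"rx":0,"ry":0,"rz":0},{"dx":0,"dy":0,"dz":3,"rx":0,"ry":0,"rz":0},{"dx":0,"dy":0,"dz":2,"rx":0,"ry":0,"rz":0},{"dx":0,"dy":0,"dz":0,"rx":0,"ry":0,"rz":0},{"dx":0,"dy":0,"dz":0,"rx":0,"ry":0,"rz":0}]}}

```text
time_s: 17.08
eef_pos: [0.5561, -0.3013, 0.0211]
tcp_rot: [0.018, 3.141, -0.002]
force: [-0.6, -0.4, -2.7]
gripper_width: 0.059
gripper_force: 66.1
```

>>> {"name": "apply_moves", "arguments": {"motion": [{"dx":0,"dy":0,"dz":1.5,"rx":0,"ry":0,"rz":0},{"dx":0,"dy":0,"dz":1.5,"rx":0,"ry":0,"rz":0},{"dx":0,"dy":0,"dz":1.5,"rx":0,"ry":0,"rz":0},{"dx":0,"dy":0,"dz":0,"rx":0,"ry":0,"rz":0},{"dx":0,"dy":0,"dz":0,"rx":0,"ry":0,"rz":0}]}}

```text
time_s: 17.5
eef_pos: [0.5559, -0.3014, 0.0166]
tcp_rot: [0.018, 3.141, -0.002]
force: [-0.4, -0.5, -1.9]
gripper_width: 0.0588
gripper_force: 66.1
```

>>> {"name": "apply_moves", "arguments": {"motion": [{"dx":0,"dy":0,"dz":1.5,"rx":0,"ry":0,"rz":0},{"dx":0,"dy":0,"dz":1.5,"rx":0,"ry":0,"rz":0},{"dx":0,"dy":0,"dz":0.8,"rx":0,"ry":0,"rz":0},{"dx":0,"dy":0,"dz":0,"rx":0,"ry":0,"rz":0},{"dx":0,"dy":0,"dz":0,"rx":0,"ry":0,"rz":0}]}}

```text
time_s: 17.92
eef_pos: [0.5559, -0.3014, 0.0127]
tcp_rot: [0.018, 3.141, -0.002]
force: [0.1, -0.2, -3.2]
gripper_width: 0.0591
gripper_force: 66.1
```

>>> {"name": "apply_moves", "arguments": {"motion": [{"dx":0,"dy":0,"dz":0.7,"rx":0,"ry":0,"rz":0},{"dx":0,"dy":0,"dz":0,"rx":0,"ry":0,"rz":0},{"dx":0,"dy":0,"dz":0,"rx":0,"ry":0,"rz":0}]}}

```text
time_s: 18.17
eef_pos: [0.5559, -0.3014, 0.0121]
tcp_rot: [0.018, 3.141, -0.002]
force: [0.2, -0.3, -2.9]
gripper_width: 0.0594
gripper_force: 66.1
```

>>> {"name": "apply_moves", "arguments": {"motion": [{"dx":0,"dy":0,"dz":0.7,"rx":0,"ry":0,"rz":0},{"dx":0,"dy":0,"dz":0,"rx":0,"ry":0,"rz":0},{"dx":0,"dy":0,"dz":0,"rx":0,"ry":0,"rz":0}]}}

```text
time_s: 18.42
eef_pos: [0.556, -0.3014, 0.0118]
tcp_rot: [0.018, 3.141, -0.002]
force: [-1.4, 0.5, 4.3]
gripper_width: 0.0589
gripper_force: 66.9
```

>>> {"name": "apply_moves", "arguments": {"motion": [{"dx":0,"dy":0,"dz":0.7,"rx":0,"ry":0,"rz":0},{"dx":0,"dy":0,"dz":0,"rx":0,"ry":0,"rz":0},{"dx":0,"dy":0,"dz":0,"rx":0,"ry":0,"rz":0}]}}

```text
time_s: 18.67
eef_pos: [0.556, -0.3015, 0.0118]
tcp_rot: [0.018, 3.14, -0.003]
force: [-4.2, 1.3, 11.8]
gripper_width: 0.059
gripper_force: 67.7
```

Contact came at z = 0.0118, matching the predicted seat at 0.0117. I ease off, release and rise.

>>> {"name": "apply_moves", "arguments": {"motion": [{"dx":0,"dy":0,"dz":-0.7,"rx":0,"ry":0,"rz":0},{"dx":0,"dy":0,"dz":0,"rx":0,"ry":0,"rz":0}]}}

```text
time_s: 18.83
eef_pos: [0.5561, -0.3014, 0.0118]
tcp_rot: [0.018, 3.14, -0.002]
force: [-1.9, 0.7, 6.2]
gripper_width: 0.0588
gripper_force: 67.1
```

>>> {"name": "apply_moves", "arguments": {"motion": [{"dx":0,"dy":0,"dz":0,"rx":0,"ry":0,"rz":0},{"dx":0,"dy":0,"dz":0,"rx":0,"ry":0,"rz":0},{"dx":0,"dy":0,"dz":0,"rx":0,"ry":0,"rz":0},{"dx":0,"dy":0,"dz":0,"rx":0,"ry":0,"rz":0},{"dx":0,"dy":0,"dz":0,"rx":0,"ry":0,"rz":0},{"dx":0,"dy":0,"dz":-5,"rx":0,"ry":0,"rz":0},{"dx":0,"dy":0,"dz":-20,"rx":0,"ry":0,"rz":0},{"dx":0,"dy":0,"dz":-30,"rx":0,"ry":0,"rz":0}], "jaw": 1}}

```text
time_s: 19.5
eef_pos: [0.5545, -0.3006, 0.065]
tcp_rot: [-0.017, -3.138, -0.001]
force: [0.5, -0.4, 0.4]
gripper_width: 0.0858
gripper_force: 0.0
```

>>> {"name": "apply_moves", "arguments": {"motion": [{"dx":10,"dy":0,"dz":-30,"rx":0,"ry":0,"rz":0},{"dx":10,"dy":0,"dz":-30,"rx":0,"ry":0,"rz":0},{"dx":10,"dy":0,"dz":-20,"rx":0,"ry":0,"rz":0},{"dx":0,"dy":0,"dz":0,"rx":0,"ry":0,"rz":0},{"dx":0,"dy":0,"dz":0,"rx":0,"ry":0,"rz":0},{"dx":0,"dy":0,"dz":0,"rx":0,"ry":0,"rz":0}]}}

```text
time_s: 20.0
eef_pos: [0.5258, -0.301, 0.1462]
tcp_rot: [0.018, 3.141, -0.002]
force: [-0.5, 0.2, -1.0]
gripper_width: 0.0855
gripper_force: 0.0
```

```bash
python3 - <<'E'
from h import *
s=bot.state();print(s['eef_pos'],s['force'],s['gripper_width'])
C=cam('wrist');b=bot.snapshot('wrist');cv2.imwrite('pics/w13.png',b)
print(w2px(C,[[.557+x,-.3014+y,.0247] for x in(-.0585,.0585) for y in(-.0305,.0305)]).round(1).tolist())
g=cv2.cvtColor(b,cv2.COLOR_BGR2GRAY); ch=" .:-=+*#%@"
for v in range(130,320,4): print('%3d'%v,''.join(ch[int(g[v:v+2,u:u+2].mean()*9.99/255)] for u in range(240,390,2)))
E
```

```text
[ 0.52575429 -0.30104198  0.14618724] [-0.53568078  0.15654459 -0.985885  ] 0.085458099010898
[[274.6, 160.6], [355.9, 159.7], [280.8, 297.1], [352.7, 296.4]]
130 ++++++++++++++++++++++++===========================+++++++*%@@@@@@@@@@@@@@@
134 ++++++++++++++++++++++++===========================++++++++#@@@@@@@@@@@@@@@
138 ++++++++++++++++++++++++===========================++++++++#@@@@%********%@
142 ++++++++++++++++++++++++===========================++++++++*##%#+++++++++*#
146 +++++++++++++-------------========================------------==+++++++++++
150 ++++++++++++++++==+===-----=======================---==++++++*%%#++++++++++
154 +++++++++++++++=====----------------------------------====+++++++++++++++++
158 ++++++++++++++=--===----------------------------------====+=-=+++++++++++++
162 ++++++++++++++=--=+==---============================---=+++=-=+++++++++++++
166 ++++========+===-==-:...-==========================-:..:=++=-=+++++++++++++
170 +===============-===--:-============================-:-=+++=-=+++++++++++++
174 +======================================================++
[... 2198 characters left out ...]
%#+=#%#+=+#@@@%%@@%@@@@@@@@@@@@@@@%#==*%%*=*#%%@@@%@@@@@@@@@
290 @@@@@@@@@@@@@@%%%*-*%%+==#%@@%%@%%@@@@@@@@@@@%@@@%*==*%%=-#%%%@@%%@@@@@@@@@
294 ######********#%%*-+#%%##%%%%%%%%%%%%%%%%%%%%%%%%%%##%%#==#%%%%%%%%@@@@@@@@
298 ######****====*%%*=-------=**********+===========--------=#%#+++**#########
302 --------------+%%%%%%%%%%#+---------------------=#%%%%%%%%%%#=-------------
306 ----------------==-------------------------------============--------------
310 -------------------------:-------------------------------------------------
314 ---------------------------------------------------------------------------
318 ---------------------------------------------------------------------------
```

The module sits centred between all four brackets. Its screws are at (284,166), (346,166), (287,288) and (344,288), and its ends at rows 158 and 297, as predicted for seated.

```bash
python3 -c "
from workcell import bot
print(bot.hand_in())"
```

```text
the job is handed in; nothing more can be done
None
```

I tipped the power module up in the tray, lifted it out, laid it on the pad and regripped it, then lowered it into the case bay and let go. I handed the job in at about 20 s of robot time; the last image shows the module seated between the four brackets, but the hand-in gave no verdict.

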